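# Refit the pressure knob of a strap press

### The job

The knob with the wooden grip bar of the green strap press has come off and lies on its side on the bench. Stand it upright on the bench, bore down, and let go of it; then take it afresh by its grip bar, match its flat-sided bore to the flat of the spindle in the well of the press, press it down until it snaps and sits fully home, and let go. Leave the hammer, the awl and the wax tin where they are.

Things in the scene. Friction and masses are not known exactly. Their poses are not given: they have to be found in the camera images.
- knob: Loose knob, 70 mm tall, 0.2 to 0.36 kg. Origin: on its axis at the underside (mouth of the bore); z runs along the axis from bore to top. z 0 to 40 mm: grey octagonal hub, 56 mm over flats, flats facing its x, y and diagonals. z 40 to 70: wooden grip bar. It starts lying on its -x side: its x points up, its z lies level, along world +x turned 0.3 rad towards +y, give or take 0.5 rad, its origin 28 mm above the bench.
- knob_grip (a point): Centre of the knob's solid grip bar, on the axis, 55 mm above its underside; axes as the knob's. The bar is 56 mm long along x, 22 mm wide along y, 30 mm high along z; a pointed nose on its +x end (z 40 to 58 mm) reaches to x = 37 mm and shows on which side the bore has its flat.
- knob_bore (a point): Mouth of the bore, same point and axes as the knob's origin. The bore is 40 mm deep, an octagon 24 mm over flats, but its wall on the +x side (below the nose) is a flat only 7 mm from the axis. The opposite wall has a 10 mm high lip at the mouth that catches on the spindle's spring ball.
- press: Green strap press fixed to the bench. Origin: on the bench, below the spindle's axis; z up. Base plate 12 mm thick (x -70 to 140, y +-80 mm), housing 110 x 110 mm about the axis up to z = 40, on it a round rim, radius 34 mm inside, 46 mm outside, up to z = 62: a well 22 mm deep. Steel rolls along y at x = 105 mm, cheeks and rolls up to z = 74.
- press_seat (a point): The point on the spindle's axis on the floor of the well, 40 mm above the bench; axes as the press's. The knob is fully home when its underside lies here. About 18 mm above home the bore's lip meets a spring ball on the spindle's round side; from there it takes about 5 to 15 N down to push it home; it snaps in the last few mm.
- spindle_top (a point): Centre of the upright D-spindle's end, 34 mm above press_seat, 12 mm above the rim; axes as the press's, not the spindle's. Steel, 22 mm in diameter, 1.5 mm chamfer, flat 6 mm from its axis. The flat faces the press's -x give or take 0.6 rad; the angle is not given: feel or look for it. Turned within about 0.1 rad the knob goes down, else it stays on the end. The spindle turns stiffly (0.5 N m).
- hammer: Hammer lying on the bench, a bystander.
- awl: Awl lying on the bench, 160 mm long, a bystander.
- wax_tin: Aluminium tin, 70 mm in diameter and 50 mm high, a bystander.

How it is judged:
By the outcome, as a careful person would: the job done as asked, in the order asked, and still so for the second after the job is handed in, with the robot touching nothing.
It also fails if it takes over 61 s, if anything falls off the work surface, if the arm or the gripper's body presses on something with over 40 N, if the wrist force passes 120 N, or if a joint passes its speed limit or range.

### The arm

A 6-joint arm with a two-finger parallel gripper is mounted at the origin on the work surface. World frame = base frame: x ahead of the robot, y to its left, z up, the work surface at z = 0. Lengths are in m, angles in rad, forces in N, time in s.
With the tool pointing down it reaches from about 0.375 to 0.925 m from the base axis. Payload 5.7 kg.
Tool frame: the origin (TCP) lies midway between the tips of the shut fingers; the grasp point (between the pads) lies manip.grip_point_offset behind it (manip.grip_point_offset is the distance from the TCP to the grasp point, in m); z points along the fingers, y is the line along which they close (so a half turn about z gives the same grasp; the last joint's range is limited). The gripper opens to 85 mm and grips with 20 to 120 N. Pads are 22 mm wide; open, the fingers measure 114 mm over their backs; the gripper's body (76 mm by 85 mm) begins 54 mm behind the grasp point. The pads swing forward as they close: fully open they stand 13 mm farther back than shut.
Start: joints at [-1.3, 0.359, 1.51, -0, 1.272, -0.115], TCP at [0.226, -0.556, 0.204] pointing down, gripper open.
Joint ranges: [-2.97, 2.97], [-1.01, 2.36], [0.21, 2.38], [-0.96, 4.11], [0.2, 2.71], [-2.98, 2.98]. Speed limits (rad/s): [2.39, 2.39, 3.14, 3.14, 3.14, 3.14].

### API

Orientations are given as [roll, pitch, yaw] about the fixed x, y, z axes, in that order (R = Rz(yaw) Ry(pitch) Rx(roll)).
In Python, from rig import manip, optics gives the robot as it stands. The module is installed in compiled form; this text tells all that it offers.
- The arm moves only by the shell command python3 -m handwheel 'ROWS' [FORCE]. ROWS is JSON, a list of rows, each a list of 5 numbers: the shift along the tool's x, y, z in m, then the turn about the tool's z in rad, then the finger opening in m, from 0 to 0.0854. A call has 1 to 20 rows; each row is the pose to reach, as a shift and turn from the pose commanded when the call began, along the tool's axes at that moment; what a row does not reach only later rows make up. A row lasts 1/8 s, in which the tool goes at most 62.5 mm and 10.7 degrees, less where a joint would pass 70% of its speed; a pose out of reach is approached as far as the arm can. A call with a gripper value outside its range is refused whole. The fingers move at their own pace and stop on an object; FORCE is the grip in N (left out, the last holds). Time passes only in rows, so rows that repeat a pose let the fingers close. It gives the time, the measured TCP pose, the force, the opening and the grip force at its end, in the units of the state.
- manip.get_state(): the state, without advancing time (a new reading comes with each control period).
- optics.snapshot(name): name is "scene" or "side" or "wrist"; returns a dict with "image" (420x560x3 uint8, blue, green, red), "z_map" (420x560 float32, m along the optical axis (not along the pixel's ray), 0 where there is no reading), "camera_matrix" (3x3 intrinsics, pixels), "rvec" (rotation vector, rad) and "tvec" (3), from world to camera coordinates, as OpenCV has them. Camera axes: x right, y down, z forward; pixel columns grow to the right and rows downward; lengths in m; the calibration is good to about 2 mm. A picture is of the moment at which its call begins.
- manip.sign_off(): hands the job in; it is judged then, once.
The state is a dict: "clock": time; "q": joint angles; "qvel": joint speeds; "effort": joint torques, N m; "eef_pos": TCP position; "ee_rot": TCP orientation; "wrist_force": force on the tool from outside, world axes, zero at the start; "moment": the same for the moment, N m; "opening": opening from 0.0 (shut) to 1.0 (fully open); "finger_force": force on a finger pad.
Only numpy, scipy, OpenCV 4.12 (cv2) and the standard library are available. Lean on these libraries where they do the work, as an engineer would, in place of code of your own. Each camera call takes 0.05 s, during which the arm holds its last target. There are 200 camera calls.

## Working session

There is one attempt and no reset: what is moved stays moved. The work goes in short steps, Python scripts to look and compute and a shell command to move; the robot and the scene stay as the last step left them, time stands still between calls to the robot, and variables do not carry over. Pictures are saved under pics/ and viewed, at most 10 in all, crops included, and the job is handed in when it is done.

```bash
mkdir -p pics; cat > h.py <<'E'
import numpy as np, cv2
from rig import manip, optics
def snap(n, f=None):
    s=optics.snapshot(n)
    if f: cv2.imwrite('pics/'+f, s['image'])
    R=cv2.Rodrigues(np.array(s['rvec'],float))[0]; t=np.array(s['tvec'],float).ravel()
    K=np.array(s['camera_matrix']); z=s['z_map']
    v,u=np.mgrid[:420,:560]
    c=np.stack([(u-K[0,2])/K[0,0]*z,(v-K[1,2])/K[1,1]*z,z],-1)
    s['W']=(c-t)@R; s['R']=R; s['t']=t; s['K']=K
    return s
E
python3 - <<'E'
from h import *
import pickle
st=manip.get_state(); print({k:np.round(v,4) for k,v in st.items()}, manip.grip_point_offset)
a=snap('scene','scene.png'); b=snap('side','side.png')
for s in(a,b): print(s['K'][0], -s['R'].T@s['t'])
pickle.dump((a,b),open('ab.pkl','wb'))
cv2.imwrite('pics/both.png',np.vstack([cv2.resize(a['image'],(400,300)),cv2.resize(b['image'],(400,300))]))
E
```

```text
{'clock': np.float64(0.0), 'q': array([-1.3001,  0.3595,  1.5115, -0.    ,  1.2725, -0.1151]), 'qvel': array([-0.0017,  0.0005,  0.0003, -0.0003,  0.0004, -0.0003]), 'effort': array([-1.30000e-03, -5.27623e+01, -2.78618e+01, -6.00000e-04,
        1.30000e-02,  0.00000e+00]), 'eef_pos': array([ 0.2255, -0.5552,  0.203 ]), 'ee_rot': array([-3.1397e+00, -2.0000e-04,  3.8580e-01]), 'wrist_force': array([-0.3904,  0.155 , -0.264 ]), 'moment': array([-0.0312,  0.0362,  0.0179]), 'finger_force': np.float64(0.0), 'opening': np.float64(0.9972)} 0.0187
[390.69228843   0.         280.0731452 ] [1.1445683  0.42884088 0.89810783]
[412.57116727   0.         275.06453186] [0.21798377 0.76655745 0.65569729]
```

View pics/scene.png

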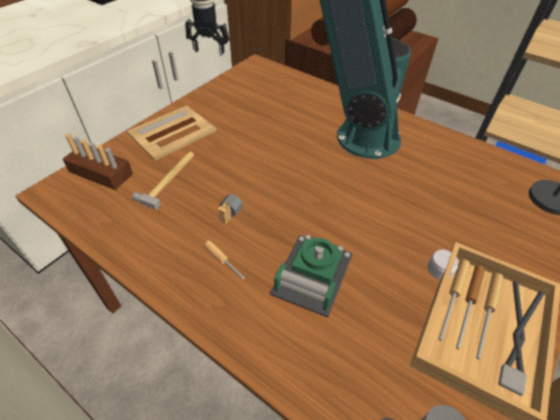

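View pics/side.png

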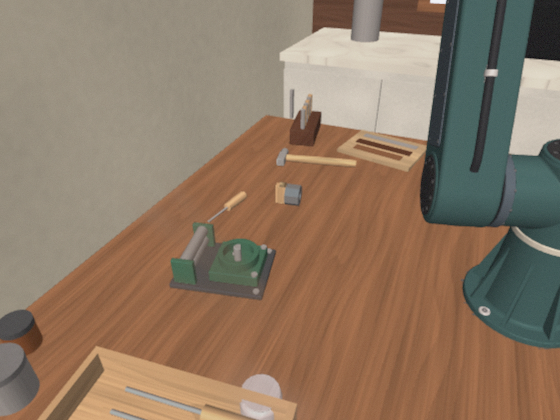

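The scene view shows the knob at about (230,208), with its grip bar to the lower left. The press is at (315,268) with its spindle near (319,251), the awl at (225,260), the hammer at (165,180) and the tin at (443,263). In the side view the knob is at (288,194) and the spindle at (238,252).

```bash
python3 - <<'E'
from h import *
import pickle
a,b=pickle.load(open('ab.pkl','rb'))
pc=[]
for s,box,n in((a,(185,245,200,260),'sc'),(b,(180,215,265,310),'si')):
    r0,r1,c0,c1=box; P=s['W'][r0:r1,c0:c1].reshape(-1,3)
    P=P[(P[:,2]>0.012)&(P[:,2]<0.1)]; 
    print(n,len(P),P.min(0),P.max(0),P.mean(0)); pc.append(P)
for r,c in((251,319),(238,319),(247,319),(283,300),):print('sc',(r,c),a['W'][r,c])
for r,c in((248,238),(252,238)):print('si',(r,c),b['W'][r,c])
# rim top points
for s,box in((a,(225,310,270,355)),(b,(220,295,170,280))):
    P=s['W'][box[0]:box[1],box[2]:box[3]].reshape(-1,3)
    for lo,hi in((.057,.066),(.068,.08)):
        Q=P[(P[:,2]>lo)&(P[:,2]<hi)]; print(lo,len(Q),Q.mean(0),Q.min(0),Q.max(0))
    Q=P[(P[:,2]>.009)&(P[:,2]<.08)]
    rect=cv2.minAreaRect((Q[:,:2]*1000).astype(np.float32)); print(rect)
i=[cv2.resize(a['image'][225:315,265:360],(400,380),interpolation=3),cv2.resize(a['image'][180:245,200:262],(400,400),interpolation=3)]
j=[cv2.resize(b['image'][220:300,165:280],(400,280),interpolation=3)]
cv2.imwrite('pics/crop.png',np.hstack([cv2.resize(i[0],(400,400)),i[1]]))
E
```

```text
sc 469 [ 0.55955085 -0.18846357  0.0121475 ] [ 0.73367924 -0.10485013  0.06732362] [ 0.608799   -0.14461621  0.04284871]
si 484 [ 0.55852433 -0.18970759  0.01202557] [ 0.63364437 -0.12568128  0.06585411] [ 0.59123989 -0.14370485  0.04106903]
sc (251, 319) [0.59660223 0.1614969  0.07538573]
sc (238, 319) [0.55020706 0.13305141 0.06064815]
sc (247, 319) [0.58694208 0.15506472 0.07713247]
sc (283, 300) [0.70196927 0.17494261 0.06933992]
si (248, 238) [0.58535998 0.16079944 0.07436825]
si (252, 238) [0.58400742 0.16433786 0.06609978]
0.057 555 [0.61621034 0.16530113 0.06177976] [0.54275285 0.11158736 0.05703102] [0.730329   0.25640318 0.06599481]
0.068 600 [0.68484311 0.18096975 0.07271433] [0.58067947 0.10648137 0.06805078] [0.73188736 0.25580631 0.07916377]
((623.1282958984375, 165.43714904785156), (211.25978088378906, 159.66441345214844), 12.876020431518555)
0.057 694 [0.61084297 0.17031019 0.06132655] [0.54176713 0.11051404 0.05701488] [0.72777789 0.25566693 0.06599357]
0.068 568 [0.67821772 0.18487028 0.07221736] [0.57903235 0.10765839 0.06805434] [0.72775884 0.25583637 0.07627957]
((625.9544677734375, 124.93588256835938), (209.64816284179688, 248.1204376220703), 10.5654935836792)
```

View pics/crop.png

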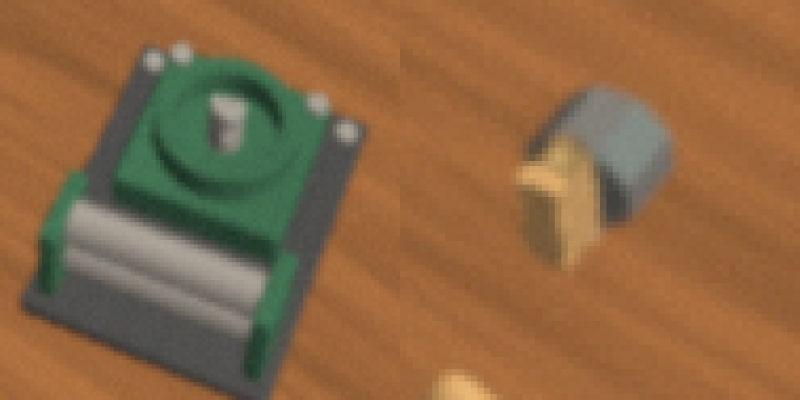

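The left crop shows the press turned slightly, with its D-spindle upright in the well and the flat towards the robot. The right crop shows the knob with its bar at lower left, towards the camera, and the nose on top. I'll fit the knob pose with a model SDF, and the press from its rim.

```bash
cat > fit.py <<'E'
from h import *
from scipy.optimize import least_squares
def box(p,lo,hi):
    c=(np.array(lo)+hi)/2; q=abs(p-c)-(np.array(hi)-lo)/2
    return np.linalg.norm(np.maximum(q,0),axis=1)+np.minimum(q.max(1),0)
def sdf(p):
    x,y,z=p.T; r=.5**.5
    o=np.max([abs(x)-.028,abs(y)-.028,abs(x+y)*r-.028,abs(x-y)*r-.028,-z,z-.040],0)
    return np.min([o,box(p,[-.028,-.011,.04],[.028,.011,.07]),box(p,[.02,-.005,.04],[.035,.005,.058])],0)
def fit_lying(P,x0):
    def f(v):
        d=np.array([np.cos(v[2]),np.sin(v[2]),0]); X=np.array([0,0,1.]); Y=np.cross(d,X)
        q=P-[v[0],v[1],.028]; return sdf(q@np.array([X,Y,d]).T)
    return least_squares(f,x0,loss='soft_l1',f_scale=.003)
E
python3 - <<'E'
from fit import *
import pickle
a,b=pickle.load(open('ab.pkl','rb'))
L=[]
for s in(a,b):
    P=s['W'].reshape(-1,3); L.append(P[(P[:,2]>.008)&(P[:,2]<.08)&(np.hypot(P[:,0]-.595,P[:,1]+.145)<.055)])
for P in L+[np.vstack(L)]:
    rs=[fit_lying(P,[P[:,0].mean()-.03*np.cos(y),P[:,1].mean()-.03*np.sin(y),y]) for y in(-.2,.1,.4,.8)]
    r=min(rs,key=lambda r:r.cost); print(len(P),r.x,r.cost,np.sqrt(np.mean(r.fun**2)))
# rim circle
for s in(a,b):
    P=s['W'].reshape(-1,3); P=P[np.hypot(P[:,0]-.588,P[:,1]-.158)<.06]; 
    Q=P[(P[:,2]>.060)&(P[:,2]<.0635)]; Q=Q[np.hypot(*(Q[:,:2]-[.588,.158]).T)>.03]
    c=least_squares(lambda v:np.maximum(0,abs(np.hypot(Q[:,0]-v[0],Q[:,1]-v[1])-.040)-.006),[.588,.158]).x
    T=P[(P[:,2]>.071)&(P[:,2]<.078)&(np.hypot(P[:,0]-.588,P[:,1]-.158)<.02)]
    print('rim',c,len(Q),'spindle',T.mean(0),len(T),np.percentile(Q[:,2],50))
E
```

```text
455 [ 0.56464768 -0.16084896  0.16180404] 0.00037233631442114837 0.0013820992506907474
503 [ 0.56408855 -0.16193225  0.16495453] 0.0005572501601452057 0.00161935189974474
958 [ 0.56449254 -0.16147012  0.16293972] 0.0009655822239674124 0.00154570096880992
rim [0.5892512  0.15747379] 271 spindle [0.59156622 0.15862588 0.07389874] 40 0.06184466772771481
rim [0.58699579 0.15765345] 370 spindle [0.5883218  0.15934141 0.07373264] 40 0.061657623792472
```

```bash
cat > go.py <<'E'
import sys
from h import *
def delta(x,y,z,yaw):
    s=manip.get_state(); p=s['eef_pos']; w=s['ee_rot'][2]; d=np.array([x,y,z])-p
    R=cv2.Rodrigues(np.array([0,0,w]))[0]@np.diag([1,-1,-1]); t=(w-yaw+np.pi/2)%np.pi-np.pi/2
    print('rows:',np.round(R.T@d,4),'turn',round(t,4),'| t',s['clock'],'q',np.round(s['q'],2),'F',np.round(s['wrist_force'],1),'M',np.round(s['moment'],2),'open',s['opening'],s['finger_force'])
if __name__=='__main__': delta(*map(float,sys.argv[1:]))
E
R='.532,-.222,.07,.223,.0854'
python3 -m handwheel '[[0.532,-0.222,0.07,0.223,0.0854],[0.532,-0.222,0.07,0.223,0.0854],[0.532,-0.222,0.07,0.223,0.0854],[0.532,-0.222,0.07,0.223,0.0854],[0.532,-0.222,0.07,0.223,0.0854],[0.532,-0.222,0.07,0.223,0.0854],[0.532,-0.222,0.07,0.223,0.0854],[0.532,-0.222,0.07,0.223,0.0854],[0.532,-0.222,0.07,0.223,0.0854],[0.532,-0.222,0.07,0.223,0.0854],[0.532,-0.222,0.07,0.223,0.0854],[0.532,-0.222,0.07,0.223,0.0854],[0.532,-0.222,0.07,0.223,0.0854],[0.532,-0.222,0.07,0.223,0.0854]]'
python3 go.py .6346 -.150 .042 .163
```

```text
clock: 1.85
eef_pos: [0.6345, -0.1511, 0.1342]
ee_rot: [3.141, -0.0, 0.161]
wrist_force: [-0.7, -0.1, 0.2]
opening: 1.001
finger_force: 0.0
rows: [ 0.0003 -0.0011  0.0922] turn -0.0018 | t 1.85 q [-0.34  0.5   1.47 -0.    1.18  1.07] F [-0.7 -0.1  0.2] M [0.02 0.03 0.01] open 1.0007512341113804 0.0
```

```bash
python3 -m handwheel '[[0,-0.001,0.06,0,0.06],[0,-0.001,0.092,0,0.05],[0,-0.001,0.092,0,0.04],[0,-0.001,0.092,0,0.0],[0,-0.001,0.092,0,0.0],[0,-0.001,0.092,0,0.0],[0,-0.001,0.092,0,0.0],[0,-0.001,0.092,0,0.0],[0,-0.001,0.092,0,0.0]]' 20
python3 -m handwheel '[[0,0,-0.02,0,0],[0,0,-0.04,0,0],[0,0,-0.06,0,0],[0,0,-0.06,0,0],[0,0,-0.06,0,0]]'
python3 - <<'E'
from h import *
a=snap('scene'); b=snap('side')
i=[cv2.resize(s['image'][r:r+100,c:c+100],(400,400),interpolation=3) for s,r,c in((a,140,170),(b,120,240))]
cv2.imwrite('pics/g1.png',np.hstack(i))
E
```

```text
clock: 2.98
eef_pos: [0.6349, -0.1489, 0.0419]
ee_rot: [-3.141, 0.0, 0.163]
wrist_force: [-0.4, 0.5, -0.1]
opening: 0.0
finger_force: 0.0
clock: 3.6
eef_pos: [0.6344, -0.1488, 0.1012]
ee_rot: [-3.141, 0.001, 0.163]
wrist_force: [-0.1, -0.5, 0.6]
opening: -0.002
finger_force: 0.0
```

View pics/g1.png

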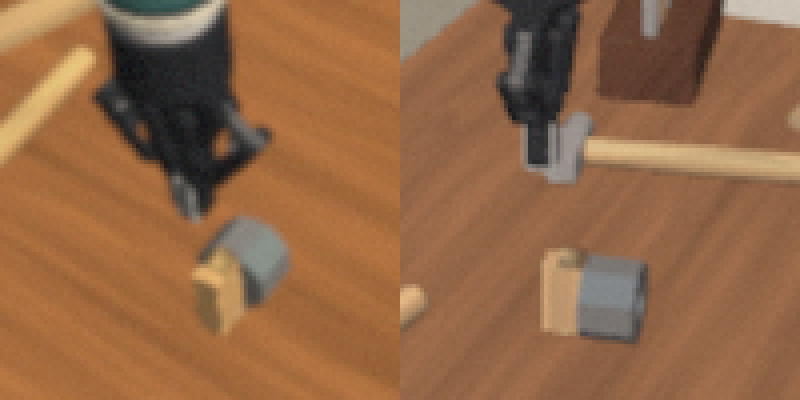

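The fingers shut beside or past the bar end. The knob lies as before in both crops. I'll refit it and grip farther in and deeper.

```bash
python3 - <<'E'
from fit import *
from go import delta
L=[]
for n in('scene','side'):
    P=snap(n)['W'].reshape(-1,3); L.append(P[(P[:,2]>.008)&(P[:,2]<.068)&(np.hypot(P[:,0]-.595,P[:,1]+.145)<.055)])
P=np.vstack(L)
for L_ in L+[P]:
    r=fit_lying(L_,[.5645,-.1615,.163]); print(r.x,r.cost,len(L_))
x,y,w=r.x
delta(x+.064*np.cos(w),y+.064*np.sin(w),.036,w)
E
```

```text
[ 0.56454625 -0.16142246  0.17069744] 0.0003593094285412115 456
[ 0.56388802 -0.16224092  0.17358097] 0.0006008444876518812 500
[ 0.564306   -0.16184779  0.1716359 ] 0.0009837076280079583 956
rows: [-0.0072  0.001   0.0648] turn -0.0088 | t 3.8 q [-0.34  0.53  1.5   0.    1.11  1.07] F [-0.6  0.6  0.4] M [ 0.03 -0.04  0.03] open 0.002075409198047323 0.0
```

```bash
python3 -m handwheel '[[-0.007,0.001,0,-0.009,0.06],[-0.007,0.001,0,-0.009,0.06],[-0.007,0.001,0,-0.009,0.06],[-0.007,0.001,0.06,-0.009,0.06],[-0.007,0.001,0.065,-0.009,0.05],[-0.007,0.001,0.065,-0.009,0.03],[-0.007,0.001,0.065,-0.009,0.0],[-0.007,0.001,0.065,-0.009,0.0],[-0.007,0.001,0.065,-0.009,0.0],[-0.007,0.001,0.065,-0.009,0.0]]' 20
python3 -m handwheel '[[0,0,0,0,0],[0,0,0,0,0]]'
```

```text
clock: 5.05
eef_pos: [0.6287, -0.1512, 0.0375]
ee_rot: [3.141, -0.001, 0.172]
wrist_force: [0.5, 0.0, 2.5]
opening: 0.001
finger_force: 1.1
clock: 5.3
eef_pos: [0.6287, -0.1513, 0.0374]
ee_rot: [3.141, -0.001, 0.172]
wrist_force: [0.4, -0.5, 4.6]
opening: 0.003
finger_force: 2.2
```

```bash
python3 - <<'E'
from h import *
a=snap('scene'); b=snap('side'); c=snap('wrist')
i=[cv2.resize(s['image'][r:r+100,c_:c_+100],(400,300),interpolation=3) for s,r,c_ in((a,150,180),(b,130,240))]
cv2.imwrite('pics/g2.png',np.vstack([np.hstack(i),np.hstack([cv2.resize(c['image'],(400,300)),np.zeros((300,400,3),np.uint8)])]))
E
```

```text
(no output)
```

View pics/g2.png

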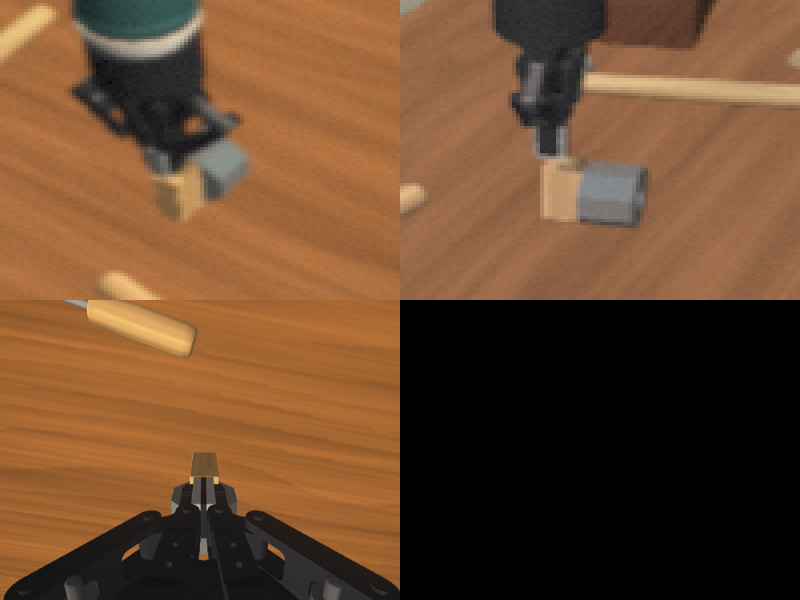

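The side crop shows the shut fingertips resting on top of the bar, at about 56 mm with the TCP reading 37 mm. The real pad ends therefore sit about 19 mm behind the reported TCP, so I'll go deeper.

```bash
python3 -m handwheel '[[0,0,-0.03,0,0.06],[0,0,-0.03,0,0.06],[0,0,-0.03,0,0.06],[0,0,-0.03,0,0.06],[0,0,0.02,0,0.06],[0,0,0.02,0,0.05],[0,0,0.02,0,0.03],[0,0,0.02,0,0.0],[0,0,0.02,0,0.0],[0,0,0.02,0,0.0],[0,0,0.02,0,0.0]]' 20
python3 -m handwheel '[[0,0,0,0,0],[0,0,-0.02,0,0],[0,0,-0.04,0,0],[0,0,-0.06,0,0],[0,0,-0.06,0,0],[0,0,-0.06,0,0]]'
python3 - <<'E'
from h import *
a=snap('scene'); b=snap('side')
i=[cv2.resize(s['image'][r:r+100,c_:c_+100],(400,400),interpolation=3) for s,r,c_ in((a,140,180),(b,120,240))]
cv2.imwrite('pics/g3.png',np.hstack(i))
E
```

```text
clock: 6.82
eef_pos: [0.6295, -0.1516, 0.0182]
ee_rot: [3.14, -0.002, 0.172]
wrist_force: [0.9, -0.9, 6.0]
opening: 0.248
finger_force: 24.9
clock: 7.58
eef_pos: [0.6273, -0.1508, 0.0759]
ee_rot: [-3.141, 0.001, 0.172]
wrist_force: [0.0, -0.5, -2.5]
opening: 0.251
finger_force: 24.0
```

Gripped, with about 2.5 N of weight on the wrist. I'll measure its tilt numerically.

```bash
cat > tilt.py <<'E'
from fit import *
def tilt(zmin=.006):
    s=manip.get_state(); p=s['eef_pos']; L=[]
    for n in('scene','side'):
        o=snap(n); P=o['W'].reshape(-1,3); I=o['image'].reshape(-1,3).astype(int)
        m=(np.hypot(P[:,0]-p[0],P[:,1]-p[1])<.11)&(P[:,2]>zmin)&(P[:,2]<p[2]+.03)&(I.max(1)>70); L.append(P[m])
    P=np.vstack(L); best=None
    def fr(v):
        yw,f=v[3],v[4]; h=np.array([np.cos(yw),np.sin(yw),0]); u=np.array([0,0,1.])
        Z=np.cos(f)*h+np.sin(f)*u; X=-np.sin(f)*h+np.cos(f)*u; return np.array([X,np.cross(Z,X),Z])
    for f in(0,.3,.6,.9,1.2,1.5):
        v0=[0,0,0,.17,f]; Z=fr(v0)[2]; v0[:3]=np.array([p[0],p[1],p[2]+.02])-.062*Z
        r=least_squares(lambda v:sdf((P-v[:3])@fr(v).T),v0,loss='soft_l1',f_scale=.003)
        if best is None or r.cost<best.cost: best=r
    print(len(P),'origin',best.x[:3].round(4),'yaw,phi',best.x[3:].round(3),'rms',np.sqrt(np.mean(best.fun**2)).round(4),'grip/knobframe',(fr(best.x)@(p+[0,0,.0187]-best.x[:3])).round(4))
if __name__=='__main__': tilt()
E
python3 tilt.py
```

```text
722 origin [ 0.6201 -0.1397  0.0384] yaw,phi [0.013 2.007] rms 0.023 grip/knobframe [-0.03    0.0111  0.0477]
```

View pics/g3.png

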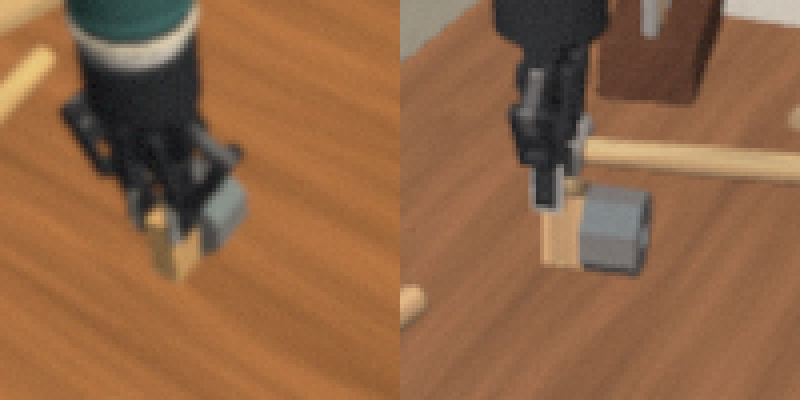

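The knob is held rigidly level in both crops and didn't swing. I'll lower it closer to the bench and ease the grip so that it pivots.

```bash
python3 -m handwheel '[[0,0,0.028,0,0],[0,0,0.028,0,0.010],[0,0,0.028,0,0.015],[0,0,0.028,0,0.018]]' 20; for i in 1; do :; done
python3 -m handwheel '[[0,0,0,0,0.020],[0,0,0,0,0.020]]'
python3 -m handwheel '[[0,0,0,0,0.0205],[0,0,0,0,0.0205]]'
```

```text
clock: 8.28
eef_pos: [0.629, -0.1514, 0.0498]
ee_rot: [3.141, -0.001, 0.172]
wrist_force: [-0.1, -0.2, -2.4]
opening: 0.248
finger_force: 24.0
clock: 8.52
eef_pos: [0.6285, -0.1512, 0.0494]
ee_rot: [3.141, -0.001, 0.172]
wrist_force: [0.2, -0.3, -1.9]
opening: 0.248
finger_force: 24.0
clock: 8.78
eef_pos: [0.6282, -0.1511, 0.049]
ee_rot: [-3.142, -0.0, 0.172]
wrist_force: [0.0, -0.4, -2.3]
opening: 0.247
finger_force: 24.0
```

```bash
cat > tilt.py <<'E'
from fit import *
def tilt(g=(.021,0,.065),zmin=.008,plot=False):
    s=manip.get_state(); p=s['eef_pos']; yw=s['ee_rot'][2]; L=[]; A=p+[0,0,.0187]
    for n in('scene','side'):
        o=snap(n); P=o['W'].reshape(-1,3)
        L.append(P[(np.linalg.norm(P-A,axis=1)<.085)&(np.linalg.norm(P-A,axis=1)>.016)&(P[:,2]>zmin)&(P[:,2]<A[2]-.003)])
    P=np.vstack(L); h=np.array([np.cos(yw),np.sin(yw),0]); u=np.array([0,0,1.]); res=[]
    def f(v):
        Z=np.cos(v[0])*h+np.sin(v[0])*u; X=-np.sin(v[0])*h+np.cos(v[0])*u
        return sdf((P-A)@np.array([X,np.cross(Z,X),Z]).T+g+np.array([v[1],v[2],v[3]]))
    for ph in np.arange(-.2,1.8,.2):
        res.append(least_squares(f,[ph,0,0,0],bounds=([-.5,-.012,-.006,-.012],[2,.012,.006,.012]),loss='soft_l1',f_scale=.002))
    r=min(res,key=lambda r:r.cost); x=r.x
    Z=np.cos(x[0])*h+np.sin(x[0])*u; X=-np.sin(x[0])*h+np.cos(x[0])*u; G=np.array(g)+x[1:]
    O=A-G@np.array([X,np.cross(Z,X),Z])
    print('n',len(P),'phi',x[0].round(3),'grip in knob',G.round(4),'origin',O.round(4),'low corner z',(O-.028*X)[2].round(4),'rms',np.sqrt(np.mean(r.fun**2)).round(4),'t',s['clock'])
if __name__=='__main__': tilt()
E
python3 -m handwheel '[[0,0,-0.075,0,0],[0,0,-0.075,0,0],[0,0,-0.075,0,0],[0,0,-0.075,0,0]]' 20
python3 tilt.py; python3 go.py .8015 .2066 .022 .225
```

```text
clock: 9.28
eef_pos: [0.6267, -0.1506, 0.1222]
ee_rot: [-3.14, 0.003, 0.172]
wrist_force: [-0.3, -0.2, -3.1]
opening: 0.249
finger_force: 23.8
n 443 phi 0.084 grip in knob [0.009  0.0009 0.0636] origin [ 0.5649 -0.1604  0.1266] low corner z 0.0987 rms 0.0016 t 9.275
rows: [ 0.2332 -0.3221  0.0999] turn -0.0532 | t 9.375 q [-0.34  0.5   1.49  0.    1.15  1.06] F [ 0.7  0.1 -3.5] M [-0.04 -0.11 -0.02] open 0.24879671687093943 23.76137906801887
```

```bash
python3 -m handwheel '[[0.233,-0.322,0,-0.053,0],[0.233,-0.322,0,-0.053,0],[0.233,-0.322,0,-0.053,0],[0.233,-0.322,0,-0.053,0],[0.233,-0.322,0,-0.053,0],[0.233,-0.322,0,-0.053,0],[0.233,-0.322,0,-0.053,0],[0.233,-0.322,0,-0.053,0],[0.233,-0.322,0,-0.053,0],[0.233,-0.322,0.06,-0.053,0],[0.233,-0.322,0.09,-0.053,0],[0.233,-0.322,0.09,-0.053,0]]'
python3 tilt.py; python3 go.py .8015 .2066 .022 .225
```

```text
clock: 10.88
eef_pos: [0.7991, 0.2035, 0.0298]
ee_rot: [-3.141, 0.008, 0.223]
wrist_force: [-1.1, -0.5, -2.0]
opening: 0.251
finger_force: 23.7
n 327 phi 0.045 grip in knob [0.009  0.0007 0.0608] origin [0.7401 0.1909 0.0368] low corner z 0.0088 rms 0.0015 t 10.875
rows: [-0.0014 -0.0021  0.013 ] turn -0.0015 | t 10.975 q [ 0.17  0.83  1.07 -0.    1.25  1.51] F [ 1.   0.5 -1. ] M [ 0.06 -0.1  -0.01] open 0.2475056646279166 23.713219383498654
```

```bash
python3 -m handwheel '[[0,0,0.010,0,0],[-0.008,0,0.010,0,0],[-0.016,0,0.010,0,0],[-0.018,0,0.008,0,0],[-0.021,0,0.004,0,0],[-0.024,0,0,0,0],[-0.028,0,-0.005,0,0],[-0.032,0,-0.009,0,0],[-0.032,0,-0.009,0,0]]'
python3 tilt.py; python3 go.py .8015 .2066 .022 .225
```

```text
clock: 12.1
eef_pos: [0.7717, 0.1989, 0.0437]
ee_rot: [-3.142, -0.001, 0.225]
wrist_force: [2.5, 0.5, -0.8]
opening: 0.25
finger_force: 23.9
n 454 phi 0.31 grip in knob [0.0097 0.001  0.0603] origin [0.7184 0.1877 0.0348] low corner z 0.0081 rms 0.0037 t 12.1
rows: [ 0.0305 -0.0009  0.0215] turn -0.0002 | t 12.2 q [0.17 0.78 1.16 0.   1.21 1.51] F [ 1.4  0.1 -1.6] M [ 0.16 -0.35 -0.  ] open 0.2484696158789132 23.993069564457983
```

```bash
python3 -m handwheel '[[-0.006,0,-0.002,0,0],[-0.012,0,-0.005,0,0],[-0.018,0,-0.009,0,0],[-0.025,0,-0.012,0,0],[-0.033,0,-0.014,0,0],[-0.042,0,-0.016,0,0],[-0.042,0,-0.016,0,0]]'
python3 tilt.py
```

```text
clock: 13.08
eef_pos: [0.7306, 0.1894, 0.0601]
ee_rot: [3.142, -0.001, 0.225]
wrist_force: [2.8, 0.8, -2.6]
opening: 0.252
finger_force: 20.6
n 2195 phi -0.007 grip in knob [0.0297 0.006  0.053 ] origin [0.6774 0.1834 0.0496] low corner z 0.0216 rms 0.0218 t 13.075
```

```bash
python3 -m handwheel '[[0.03,0,-0.006,0,0],[0.08,0,-0.006,0,0],[0.1,0,-0.006,0,0],[0.1,0,-0.006,0,0]]'
python3 tilt.py;  python3 go.py .8015 .2066 .022 .225
```

```text
clock: 13.68
eef_pos: [0.8265, 0.2114, 0.0621]
ee_rot: [-3.141, 0.005, 0.225]
wrist_force: [0.4, -0.2, -1.6]
opening: 0.246
finger_force: 20.4
n 876 phi 1.086 grip in knob [0.015  0.0013 0.053 ] origin [0.8151 0.2102 0.027 ] low corner z 0.0139 rms 0.0036 t 13.675
rows: [-0.0242 -0.0008  0.0407] turn -0.0001 | t 13.775 q [ 0.17  0.84  0.96 -0.    1.34  1.52] F [-0.2 -0.7 -1.5] M [-0.03  0.01  0.02] open 0.25090174756407146 20.482150171883404
```

```bash
python3 -m handwheel '[[0,0,0.012,0,0],[0,0,0.016,0,0],[0,0,0.019,0,0],[0,0,0.022,0,0],[0,0,0.025,0,0],[0,0,0.025,0,0]]'
python3 tilt.py
```

```text
clock: 14.52
eef_pos: [0.8307, 0.2123, 0.0446]
ee_rot: [3.141, -0.006, 0.225]
wrist_force: [-1.2, 0.0, 11.9]
opening: 0.249
finger_force: 22.0
n 839 phi 1.067 grip in knob [0.014  0.0013 0.053 ] origin [0.8174 0.2105 0.0101] low corner z -0.0034 rms 0.0036 t 14.525
```

```bash
python3 -m handwheel '[[-0.006,0,0.001,0,0],[-0.012,0,0.002,0,0],[-0.018,0,0.003,0,0],[-0.024,0,0.004,0,0],[-0.030,0,0.005,0,0],[-0.030,0,0.005,0,0]]'
python3 tilt.py
```

```text
clock: 15.38
eef_pos: [0.799, 0.2051, 0.0363]
ee_rot: [3.142, -0.001, 0.225]
wrist_force: [-2.1, -0.7, 7.9]
opening: 0.249
finger_force: 23.0
n 689 phi 1.724 grip in knob [0.0145 0.0013 0.053 ] origin [0.8206 0.2114 0.0049] low corner z 0.0091 rms 0.0032 t 15.375
```

```bash
python3 -m handwheel '[[0,0,-0.002,0,0.024],[0,0,-0.002,0,0.03],[0,0,-0.002,0,0.05],[0,0,-0.002,0,0.06],[0,0,-0.05,0,0.06],[0,0,-0.1,0,0.06],[0,0,-0.16,0,0.06],[0,0,-0.16,0,0.06],[0,0,-0.16,0,0.06]]'
python3 - <<'E'
from fit import *
from go import delta
p=manip.get_state()['eef_pos']; L=[]
def f(v,P):
    X=np.array([np.cos(v[2]),np.sin(v[2]),0]); Z=np.array([0,0,1.]); return sdf((P-[v[0],v[1],0])@np.array([X,np.cross(Z,X),Z]).T)
for n in('scene','side'):
    P=snap(n,'st_%s.png'%n)['W'].reshape(-1,3); L.append(P[(P[:,2]>.006)&(P[:,2]<.085)&(np.hypot(P[:,0]-.815,P[:,1]-.212)<.055)])
for P in L+[np.vstack(L)]:
    r=min((least_squares(f,[.815,.212,w],args=(P,),loss='soft_l1',f_scale=.003) for w in(2.9,3.14,3.37,3.6)),key=lambda r:r.cost)
    print(r.x,np.sqrt(np.mean(r.fun**2)),len(P),P[:,2].max())
x,y,w=r.x; delta(x,y,.036,w)
c=snap('wrist'); cv2.imwrite('pics/st.png',c['image'])
E
```

```text
clock: 16.6
eef_pos: [0.7987, 0.2051, 0.195]
ee_rot: [-3.141, -0.0, 0.225]
wrist_force: [-0.1, -0.1, -0.0]
opening: 0.702
finger_force: 0.0
[0.80971499 0.20806766 3.38508168] 0.001475264902702537 670 0.07421411694422551
[0.80897717 0.20764046 3.37749893] 0.0013639289310843072 793 0.07246785582613395
[0.80937859 0.20785984 3.37932046] 0.0014335520385456019 1463 0.07421411694422551
rows: [ 0.0122 -0.0004  0.1566] turn -0.013 | t 16.7 q [0.17 0.71 0.93 0.   1.51 1.51] F [ 0.1 -0.2 -0.6] M [ 0.02 -0.03 -0.  ] open 0.7003355747608901 0.0
```

View pics/st.png

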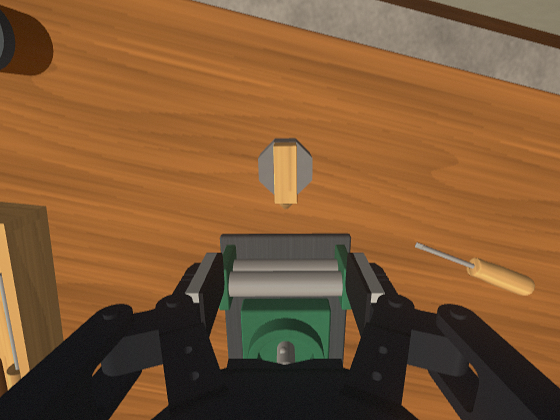

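The knob stands upright at (285,170), nose towards the press, and is released. Now I'll look closely at the spindle with the wrist camera.

```bash
python3 -m handwheel '[[-0.05,0,0,0,0.06],[-0.11,0,0,0,0.06],[-0.17,0,0,0,0.06],[-0.22,0,0.01,0,0.06],[-0.22,0,0.05,0,0.06],[-0.22,0,0.05,0,0.06],[-0.22,0,0.05,0,0.06]]'
python3 - <<'E'
from h import *
import pickle
S=[snap('wrist') for _ in range(4)]; s=S[0]
s['image']=np.mean([k['image'] for k in S],0).astype(np.uint8)
uv=lambda p:(s['K']@(s['R']@np.array(p)+s['t'])); p=uv([.588,.158,.074]); u,v=(p[:2]/p[2]).astype(int); print(u,v,p[2],manip.get_state()['eef_pos'],-s['R'].T@s['t'])
pickle.dump(s,open('w.pkl','wb'))
P=s['W'].reshape(-1,3); T=P[(abs(P[:,2]-.074)<.003)&(np.hypot(P[:,0]-.588,P[:,1]-.158)<.025)]
print(len(T),T.mean(0),T.min(0),T.max(0)); print(cv2.minEnclosingCircle((T[:,:2]*1000).astype(np.float32)))
v0,u0=max(v-50,0),max(u-60,0)
cv2.imwrite('pics/w.png',cv2.resize(s['image'][v0:v0+90,u0:u0+120],(800,600),interpolation=3)); print(u0,v0)
E
```

```text
clock: 17.62
eef_pos: [0.5851, 0.1561, 0.1451]
ee_rot: [-3.141, 0.0, 0.225]
wrist_force: [1.4, 0.1, 1.3]
opening: 0.7
finger_force: 0.0
284 200 0.25120452263320375 [0.58574664 0.15626411 0.14591156] [0.65891739 0.17383273 0.31448085]
469 [0.58962495 0.15760843 0.0733499 ] [0.57843034 0.14608665 0.07101219] [0.59874259 0.16757717 0.07525165]
((587.9236450195312, 156.9141082763672), 10.873274803161621)
224 150
```

View pics/w.png

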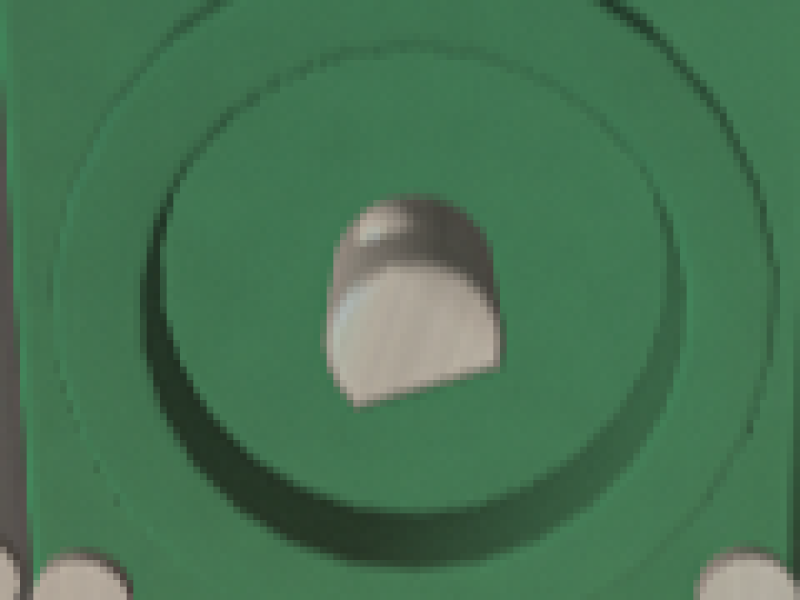

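The crop shows the D-shaped spindle end, with the flat's edge running from (357,407) to (500,365) and the round side towards the top.

```bash
python3 - <<'E'
from h import *
import pickle
from scipy.optimize import least_squares
s=pickle.load(open('w.pkl','rb')); C=-s['R'].T@s['t']
def ray(x,y,z):
    u,v=224-.5+(x+.5)*.15,150-.5+(y+.5)*.15; d=s['R'].T@np.linalg.inv(s['K'])@[u,v,1]; return (C+d*(z-C[2])/d[2])[:2]
for z in(.0725,.074):
    a,b=ray(357,407,z),ray(500,365,z); e=(b-a)/np.linalg.norm(b-a); n=np.array([e[1],-e[0]]); n=n if n[0]<0 else -n
    A=np.array([ray(*p,z) for p in((327,335),(345,297),(380,270),(425,262),(470,275),(497,315))])
    c=least_squares(lambda v:np.hypot(*(A-v[:2]).T)-v[2],[.588,.158,.011]).x
    print(z,a,b,np.linalg.norm(b-a),'normal yaw',np.arctan2(n[1],n[0])%(2*np.pi),'circle',c,'flat dist',(a-c[:2])@n)
# segmentation D-fit: bright greyish mask
I=s['image'].astype(int); m=(I[...,2]>120)&(abs(I[...,2]-I[...,1])<45); m[:180]=0;m[225:]=0;m[:,:268]=0;m[:,304:]=0
m=cv2.morphologyEx(m.astype(np.uint8),cv2.MORPH_OPEN,np.ones((2,2)))
n_,l,st,ce=cv2.connectedComponentsWithStats(m); k=1+st[1:,4].argmax(); print(st[k],ce[k])
E
python3 go.py .8094 .2079 .15 .238
```

```text
0.0725 [0.57802329 0.16171503] [0.58709556 0.14602083] 0.018127711396941273 normal yaw 3.66572788884518 circle [0.58701281 0.15638245 0.01071209] flat dist 0.005113978575819058
0.074 [0.57852473 0.16179014] [0.58754077 0.14619323] 0.01801534065774617 normal yaw 3.66572788884518 circle [0.58745853 0.15649063 0.01064569] flat dist 0.005082277989696584
[274 182  26  30 492] [284.69308943 198.2703252 ]
rows: [ 0.2295 -0.0005 -0.0041] turn -0.0132 | t 17.825 q [0.15 0.42 1.57 0.   1.15 1.49] F [-0.5 -0.7 -0.1] M [-0.01 -0.   -0.  ] open 0.7000526483556937 0.0
```

```bash
python3 -m handwheel '[[0.06,0,-0.01,-0.013,0.06],[0.12,0,-0.01,-0.013,0.06],[0.18,0,-0.01,-0.013,0.06],[0.229,0,-0.01,-0.013,0.06],[0.229,0,-0.01,-0.013,0.06],[0.229,0,0.05,-0.013,0.06],[0.229,0,0.10,-0.013,0.06],[0.229,0,0.115,-0.013,0.06],[0.229,0,0.115,-0.013,0.06]]'
python3 go.py .8094 .2079 .03 .238
```

```text
clock: 18.95
eef_pos: [0.8069, 0.207, 0.0299]
ee_rot: [-3.141, 0.001, 0.238]
wrist_force: [0.3, -0.5, 0.6]
opening: 0.7
finger_force: 0.0
rows: [ 0.0027 -0.0003 -0.0001] turn -0.0001 | t 18.95 q [0.17 0.84 1.05 0.   1.25 1.5 ] F [ 0.3 -0.5  0.6] M [ 0.    0.   -0.02] open 0.6997239708981516 0.0
```

```bash
python3 -m handwheel '[[0.002,0,0,0,0.04],[0.002,0,0,0,0.02],[0.002,0,0,0,0.0],[0.002,0,0,0,0.0],[0.002,0,0,0,0.0],[0.002,0,0,0,0.0],[0.002,0,0,0,0.0]]' 60
python3 -m handwheel '[[0,0,-0.05,0,0],[0,0,-0.09,0,0],[0,0,-0.09,0,0],[0,0,-0.09,0,0]]'
cat > held.py <<'E'
from fit import *
s=manip.get_state(); p=s['eef_pos']; yw=s['ee_rot'][2]; L=[]
def f(v,P):
    R=cv2.Rodrigues(np.array([0,0,yw+np.pi+v[3]]))[0]@cv2.Rodrigues(np.array([v[4],v[5],0.]))[0]; return sdf((P-p-v[:3])@R)
for n in('scene','side'):
    P=snap(n)['W'].reshape(-1,3); L.append(P[(P[:,2]<p[2]+.016)&(P[:,2]>p[2]-.05)&(np.hypot(P[:,0]-p[0],P[:,1]-p[1])<.06)])
for P in L+[np.vstack(L)]:
    r=least_squares(f,[0,0,-.03,0,0,0],args=(P,),loss='soft_l1',f_scale=.002); print('rel xyz',r.x[:3].round(4),'dyaw,rx,ry',r.x[3:].round(3),len(P),np.sqrt(np.mean(r.fun**2)).round(4))
print('world',(p+r.x[:3]).round(4),'yaw',yw+r.x[3])
E
python3 held.py; python3 go.py .5878 .1572 .15 .524
```

```text
clock: 19.82
eef_pos: [0.8119, 0.2076, 0.0332]
ee_rot: [3.141, -0.005, 0.238]
wrist_force: [0.3, -0.7, 5.6]
opening: 0.23
finger_force: 59.9
clock: 20.32
eef_pos: [0.8087, 0.2074, 0.1189]
ee_rot: [-3.141, 0.002, 0.238]
wrist_force: [-0.2, 0.2, -3.7]
opening: 0.238
finger_force: 59.6
rel xyz [-0.002   0.0002 -0.0325] dyaw,rx,ry [ 0.011 -0.003 -0.006] 388 0.0012
rel xyz [-0.0032 -0.0004 -0.0348] dyaw,rx,ry [-0.008  0.004 -0.006] 589 0.0011
rel xyz [-0.0024 -0.0001 -0.0334] dyaw,rx,ry [-0.001  0.008  0.004] 977 0.0013
world [0.8062 0.2073 0.0855] yaw 0.23632687891145038
rows: [-0.2255 -0.0032 -0.0328] turn -0.2862 | t 20.425 q [0.17 0.77 0.98 0.   1.4  1.5 ] F [-0.4  0.8 -2.3] M [-0.   -0.02  0.05] open 0.23238476123650878 59.56207036972046
```

```bash
python3 -m handwheel '[[-0.06,0,-0.033,-0.1,0],[-0.11,-0.002,-0.033,-0.2,0],[-0.16,-0.003,-0.033,-0.286,0],[-0.20,-0.003,-0.033,-0.286,0],[-0.223,-0.003,-0.033,-0.286,0],[-0.223,-0.003,-0.033,-0.286,0],[-0.223,-0.003,-0.033,-0.286,0],[-0.223,-0.003,-0.033,-0.286,0]]'
python3 held.py; python3 go.py .5899 .1584 .112 .524
```

```text
clock: 21.42
eef_pos: [0.5933, 0.1581, 0.1526]
ee_rot: [3.142, -0.0, 0.524]
wrist_force: [0.2, 0.4, -3.2]
opening: 0.234
finger_force: 59.6
rel xyz [-0.0018 -0.0001 -0.0327] dyaw,rx,ry [ 0.026 -0.004 -0.006] 379 0.001
rel xyz [-0.0021 -0.0007 -0.0332] dyaw,rx,ry [-0.006  0.007  0.006] 622 0.0016
rel xyz [-0.0019 -0.0005 -0.0329] dyaw,rx,ry [ 0.     0.007 -0.003] 1001 0.0014
world [0.5914 0.1577 0.1196] yaw 0.5239629274941131
rows: [-0.0025 -0.0018  0.0406] turn -0.0002 | t 21.525 q [0.15 0.43 1.54 0.   1.18 1.19] F [ 0.3  0.7 -2.1] M [ 0.01 -0.01  0.01] open 0.23373724428295667 59.558998346328735
```

```bash
python3 -m handwheel '[[-0.003,-0.0015,0.02,0,0],[-0.003,-0.0015,0.036,0,0],[-0.003,-0.0015,0.036,0,0],[-0.003,-0.0015,0.036,0,0]]'
python3 go.py .5897 .1578 .112 .524
python3 -m handwheel '[[0,0,0.004,0,0],[0,0,0.008,0,0],[0,0,0.012,0,0],[0,0,0.016,0,0],[0,0,0.016,0,0]]'
python3 go.py .5897 .1578 .0725 .524
```

```text
clock: 22.02
eef_pos: [0.5893, 0.1578, 0.1172]
ee_rot: [3.142, -0.0, 0.524]
wrist_force: [0.0, 0.9, -1.5]
opening: 0.236
finger_force: 59.5
rows: [0.0003 0.0002 0.0052] turn -0.0002 | t 22.025 q [0.15 0.46 1.58 0.   1.1  1.2 ] F [ 0.   0.9 -1.5] M [-0.02 -0.01  0.03] open 0.23644476982756882 59.49946403503418
clock: 22.65
eef_pos: [0.5889, 0.1576, 0.1006]
ee_rot: [3.142, -0.0, 0.524]
wrist_force: [0.7, -0.3, -3.0]
opening: 0.238
finger_force: 59.5
rows: [0.0008 0.0002 0.0281] turn -0.0002 | t 22.65 q [ 0.15  0.48  1.6  -0.    1.06  1.2 ] F [ 0.7 -0.3 -3. ] M [-0.08 -0.2  -0.02] open 0.23825632742545536 59.522624015808105
```

```bash
python3 -m handwheel '[[0,0,0.005,0,0],[0,0,0.010,0,0],[0,0,0.013,0,0],[0,0,0.016,0,0],[0,0,0.019,0,0]]'
python3 -m handwheel '[[0,0,0.003,0,0],[0,0,0.006,0,0],[0,0,0.009,0,0],[0,0,0.012,0,0],[0,0,0.012,0,0]]'
python3 go.py .5897 .1578 .0725 .524
```

```text
clock: 23.28
eef_pos: [0.5899, 0.158, 0.0825]
ee_rot: [3.141, -0.002, 0.524]
wrist_force: [2.4, 1.2, 4.1]
opening: 0.236
finger_force: 60.3
clock: 23.9
eef_pos: [0.5893, 0.1572, 0.073]
ee_rot: [3.14, -0.001, 0.524]
wrist_force: [-3.4, -4.6, 24.9]
opening: 0.24
finger_force: 62.8
rows: [ 0.0006 -0.0003  0.0005] turn -0.0001 | t 23.9 q [ 0.15  0.51  1.62 -0.    1.01  1.2 ] F [-3.4 -4.6 24.9] M [-0.45  0.63 -0.05] open 0.24018229706953534 62.81001091003418
```

```bash
python3 -m handwheel '[[0,0,0.003,0,0],[0,0,0.005,0,0],[0,0,0.005,0,0]]'
python3 -m handwheel '[[0,0,-0.006,0,0],[0,0,-0.006,0,0.026],[0,0,-0.006,0,0.035],[0,0,-0.006,0,0.05],[0,0,-0.006,0,0.06],[0,0,-0.05,0,0.06],[0,0,-0.11,0,0.06],[0,0,-0.15,0,0.06],[0,0,-0.15,0,0.06]]'
python3 - <<'E'
from fit import *
L=[]
def f(v,P):
    X=np.array([np.cos(v[2]),np.sin(v[2]),0]); Z=np.array([0,0,1.]); return sdf((P-[v[0],v[1],v[3]])@np.array([X,np.cross(Z,X),Z]).T)
I=[]
for n in('scene','side'):
    s=snap(n); P=s['W'].reshape(-1,3); L.append(P[(P[:,2]>.066)&(P[:,2]<.13)&(np.hypot(P[:,0]-.588,P[:,1]-.157)<.05)])
    r0,c0=(200,260) if n=='scene' else (190,170); I.append(cv2.resize(s['image'][r0:r0+110,c0:c0+110],(400,400),interpolation=3))
for P in L+[np.vstack(L)]:
    r=least_squares(f,[.588,.157,3.666,.04],args=(P,),loss='soft_l1',f_scale=.003); print(r.x,np.sqrt(np.mean(r.fun**2)),len(P),np.percentile(P[:,2],95))
cv2.imwrite('pics/end.png',np.hstack(I))
E
```

```text
clock: 24.28
eef_pos: [0.5896, 0.1573, 0.0728]
ee_rot: [3.139, -0.003, 0.524]
wrist_force: [-16.2, -6.9, 63.2]
opening: 0.239
finger_force: 67.3
clock: 25.4
eef_pos: [0.5914, 0.1582, 0.2188]
ee_rot: [3.139, -0.007, 0.524]
wrist_force: [0.6, 0.2, 0.5]
opening: 0.7
finger_force: 0.0
[0.58799669 0.15758552 3.64796577 0.04033625] 0.0011929204440590988 440 0.11183075510989053
[0.58692471 0.15676795 3.6666074  0.03982892] 0.0011685856829815227 689 0.11065667230825227
[0.58768805 0.15724561 3.66398761 0.04008739] 0.0012143679556870074 1129 0.11125070059356157
```

View pics/end.png

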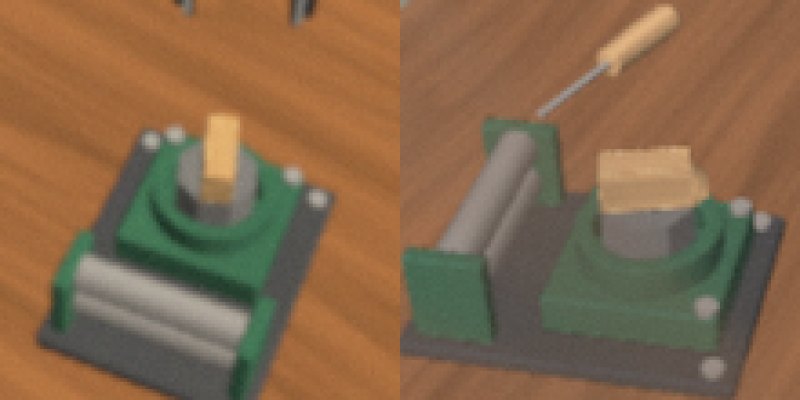

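The knob sits level in the well in both crops. Its fitted underside is at 40.1 mm, so it is fully home, and the gripper is clear.

```bash
python3 -c "
from rig import manip; print(manip.sign_off())"
```

```text
the job is handed in; nothing more can be done
None
```

The knob was stood upright on the bench, released, gripped again by its bar and pressed onto the spindle until fully home (underside measured 40.1 mm above the bench, home is 40 mm); the gripper let go and moved clear, and the job was handed in at about 25 s.

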